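# Test-fit the lever of the right hand on a tilted keyed shaft and lock it

### The job

Find the one lever whose keyway lines up with the key on the tilted test shaft while its arm points to the open fork, and slide it, boss up, fully home on the shaft so that its arm lies between the fork's prongs. Then swing the keeper bar over the boss until it stops. Leave the other two levers lying on the bench and do not disturb the plastic cup, the brush and the wrench.

Things in the scene. Friction and masses are not known exactly. Their poses are not given: they have to be found in the camera images.
- lever_a_center (a point): Boss centre of lever A, on the bore axis, half-way up. All three levers: bare aluminium, about 0.4 kg; octagonal boss 62 mm across flats, 50 mm high, flats facing local +y and -y (grasp there); 33 mm bore along local z; arm along local +x. Start flat on the bench, z up, arm roughly away from the robot, places swapped. Lever A's keyway is on its local -y side (right of the arm seen from above)
- lever_b_center (a point): Boss centre of lever B, the same as lever A but with its keyway on its local +y side (arm pointing away from you: on the left). In each lever the keyway is a slot 14.5 mm wide cut the whole height of the bore, reaching out to 26 mm from the axis
- lever_c_center (a point): Boss centre of lever C, the same as the others but with its keyway on its local +x side, in line with the arm
- lever_a_arm (a point): Point in lever A's arm, 85 mm from the bore axis along local +x and 6 mm above the lever's underside. The arm is 36 mm wide, 12 mm thick, level with the boss's underside, and its round end lies 115 mm from the bore axis
- lever_b_arm (a point): The same point in lever B's arm
- lever_c_arm (a point): The same point in lever C's arm
- shaft: Keyed steel shaft fixed on a tilted dark face plate (190 x 240 mm). Origin: on the shaft axis at the plate's surface, 85 mm above the bench. Local z: up along the shaft, leaning 24 degrees from vertical towards the robot's side; x: up the slope; y: level, to the left. Diameter 30 mm; top 50 mm above the plate, the last 8 mm tapered. A seat 48 mm wide, 8 mm high surrounds its foot
- shaft_home (a point): Where the boss centre of a lever fully home on the shaft lies: on the shaft axis, 33 mm above the plate (the lever's underside rests on the 8 mm seat). Axes as shaft
- shaft_key (a point): Middle of the shaft's key, 21 mm from the axis on the local +x (up-slope) side, 25 mm above the plate. The key is 11 mm wide, stands out to 24 mm from the axis and runs from the seat up to 42 mm above the plate
- fork_rest (a point): Where the matching lever's arm point lies when home: midway between the two prongs of a steel fork on the plate, 85 mm left or right of the shaft (shaft's local y +85 or -85 mm; the side varies). Prongs 52 mm apart, 32 mm above the plate, 24 mm wide along the arm. On the shaft's other side a solid steel block of the same outline stops any arm
- keeper (a joint): Angle (rad) of the keeper, a steel bar turning about an axis parallel to the shaft. At 0 it points right (85 degrees clockwise from shaft x, seen from above); it grows clockwise and stops at 1.66, pointing down the slope over the boss. Starts at 0 to 0.35; light friction (about 2 N at its pin); stays where left
- keeper_grip (a point): Centre of the pin on the keeper bar by which it is moved: steel, 16 mm in diameter, 44 mm high, parallel to the shaft, 88 mm from the keeper's axis, centre 98 mm above the plate. The bar's underside is 66 mm and its top 76 mm above the plate; a lever that is home reaches 58 mm
- keeper_pivot (a point): Point on the keeper's turning axis, at the height of the pin's centre (98 mm above the plate), 90 mm up the slope from the shaft axis (shaft's local x)
- cup_spot (a point): Bystander: clear plastic cup, 80 mm wide, 85 mm high; point 10 mm above its underside
- brush_spot (a point): Bystander: hand brush 200 mm long lying on the bench; point at its middle
- wrench_spot (a point): Bystander: wrench 200 mm long lying on the bench; point at its middle
Mind the look-alikes: they are no part of the job. What is shaped like the part that bears lever_b_center but brown, purple or turquoise is not meant.

How it is judged:
By the outcome, as a careful person would: the job done as asked, in the order asked, and still so for the second after the job is handed in, with the robot touching nothing.
It also fails if it takes over 64 s, if anything falls off the work surface, if the arm or the gripper's body presses on something with over 40 N, if the wrist force passes 120 N, or if a joint passes its speed limit or range.

### The arm

A 7-joint arm with a two-finger parallel gripper is mounted at the origin on the work surface. World frame = base frame: x ahead of the robot, y to its left, z up, the work surface at z = 0. Lengths are in m, angles in rad, forces in N, time in s.
With the tool pointing down it reaches from about 0.4 to 0.875 m from the base axis. Payload 19.3 kg.
Tool frame: the origin (TCP) lies at the very end of the fingers, on their centre line; the grasp point (between the pads) lies bot.grasp_offset behind it (bot.grasp_offset is the distance from the TCP to the grasp point, in m); z points along the fingers, y is the direction in which the jaws open and shut (so a half turn about z gives the same grasp; the last joint's range is limited). The gripper opens to 85 mm and grips with 20 to 120 N. Pads are 22 mm wide; open, the fingers measure 114 mm over their backs; the gripper's body (76 mm by 85 mm) begins 54 mm behind the grasp point. The pads swing forward as they close: fully open they stand 13 mm farther back than shut.
Start: joints at [1.104, 0.521, -0.036, 1.599, 0.021, 1.021, -0.113], TCP at [0.242, -0.576, 0.231] pointing down, gripper open.
Joint ranges: [-2.91, 2.91], [-0.3, 2.13], [-1.5, 1.42], [0.17, 2.43], [-1.26, 4.41], [0.16, 1.93], [-2.52, 2.52]. Speed limits (rad/s): [1.89, 1.89, 2.39, 2.39, 3.01, 3.01, 3.01].

### API

Orientations are given as [roll, pitch, yaw] about the fixed x, y, z axes, in that order (R = Rz(yaw) Ry(pitch) Rx(roll)).
In Python, from workcell import bot gives the robot as it stands. The module is installed in compiled form; this text tells all that it offers.
- The arm moves only by the shell command python3 -m handwheel 'ROWS' [OPENING] [FORCE]. ROWS is JSON, a list of rows, each a list of 6 numbers: the shift along the tool's x, y, z as a fraction of full scale, then the turn, a rotation vector about the tool's x, y, z as a fraction of full scale. In form: [[x, y, z, rx, ry, rz], ...]. A call has 1 to 8 rows; each row shifts and turns the commanded pose from where the row before left it, along the tool's axes as they then stand; what a row does not reach is not made up. Full scale, the value 1, is 0.025 m for a shift and 360 degrees for a turn. A row lasts 1/8 s, in which the tool goes at most 62.5 mm and 10.7 degrees, less where a joint would pass 70% of its speed; a pose out of reach is approached as far as the arm can. A call with a number of a shift or a turn outside -1 to 1 is refused whole. A call with a gripper value outside its range is refused whole. OPENING is the closure, from -1 (fully open) to 1 (shut), set as the call begins (- or left out, the last holds). The fingers move at their own pace and stop on an object; FORCE is the grip in N (left out, the last holds). Time passes only in rows, so rows that do not move let the fingers close. It gives the time, the measured TCP pose, the force and the opening at its end, in the units of the state.
- bot.observe(): the state, without advancing time (a new reading comes with each control period).
- bot.grab_frame(name): name is "scene" or "top"; returns a dict with "pixels" (400x640x3 uint8, blue, green, red), "vertical_fov" (degrees; the focal length in pixels is half the picture's height over the tangent of half this angle, whatever the lens; pixels are square), "cx", "cy" (the principal point, pixels), "R" (3x3) and "t" (3): a world point X has camera coordinates R X + t. Camera axes: x right, y down, z forward; pixel columns grow to the right and rows downward; lengths in m; the calibration is good to about 2 mm. A picture is of the moment at which its call begins. There is no depth.
- bot.job_done(): hands the job in, once; it reports no verdict.
Trained networks look in a picture, given as the dict that the camera call returned (one of the last four; its "shot" number tells which), for a name from the list of things; names that differ only in an ending like _2 or _b are one class to them, and where a whole thing is asked for, a point or a joint stands for the part that bears it (a point fixed in the world has none). Each returns a list of dicts, best first, with "score" (0 to 1); they miss things now and then, are a little off and sometimes report something else, mostly with a low value. They report only what shows in the picture. A call takes as long as a camera call. They do not tell look-alikes from the thing itself.
- bot.trace(picture, thing): "region" (400x640 bool, what is visible of it) and "point" ([column, row] in pixels, amid what is visible of it).
The state is a dict: "clock": time; "qpos": joint angles; "qd": joint speeds; "joint_efforts": joint torques, N m; "position": TCP position; "tool_rot": TCP orientation; "force": force on the tool from outside, world axes, zero at the start; "moment": the same for the moment, N m; "grip_width": finger opening in m.
Only numpy, scipy, OpenCV 4.12 (cv2) and the standard library are available. Lean on these libraries where they do the work, as an engineer would, in place of code of your own. Each camera call takes 0.05 s, during which the arm holds its last target.

## Working session

There is one attempt and no reset: what is moved stays moved. The work goes in short steps, Python scripts to look and compute and a shell command to move; the robot and the scene stay as the last step left them, time stands still between calls to the robot, and variables do not carry over. Pictures are saved under pics/ and viewed, and the job is handed in when it is done.

```bash
ls; mkdir -p pics; python3 - <<'E'
from workcell import bot
import cv2,pickle
print(bot.observe()); print(bot.grasp_offset)
for n in("scene","top"):
    f=bot.grab_frame(n); cv2.imwrite(f"pics/{n}0.png",f["pixels"]); print(n,f["vertical_fov"],f["cx"],f["cy"],f["R"],f["t"],f["shot"], f.keys())
    pickle.dump(f,open(f"{n}0.pkl","wb"))
E
```

```text
pics
{'clock': 0.0, 'qpos': array([ 1.10379842,  0.52200474, -0.03633511,  1.59997786,  0.0212375 ,
        1.0211142 , -0.11278553]), 'qd': array([-0.00102549, -0.00154161, -0.00045037,  0.00138189, -0.00114745,
       -0.00015111, -0.00070434]), 'joint_efforts': array([-1.17417432e-03, -9.27132940e+01,  1.97933257e+00, -3.69943821e+01,
        1.78929884e-02,  8.14141065e-03,  4.41155976e-05]), 'position': array([ 0.2413765 , -0.57615416,  0.23074223]), 'tool_rot': array([-3.14047968e+00,  1.07795883e-04,  3.96828211e-01]), 'force': array([ 0.39467688,  0.57348373, -0.69943775]), 'moment': array([0.00548764, 0.05751589, 0.04007794]), 'grip_width': 0.08572354527699748}
0.0187
scene 54.96988926553859 318.0490801226992 196.4531332814176 [[ 0.32874608  0.94441762  0.00117234]
 [ 0.73927097 -0.25656289 -0.62261859]
 [-0.58771119  0.2055501  -0.78252458]] [-0.01541742 -0.32705652  1.4938417 ] 1 dict_keys(['pixels', 'vertical_fov', 'cx', 'cy', 'R', 't', 'shot'])
top 49.911926116033456 323.52976613672126 200.85369911703688 [[ 0.00789007 -0.99980337  0.01819255]
 [-0.99399424 -0.00982743 -0.1089902 ]
 [ 0.10914755 -0.01722335 -0.99387633]] [-0.1892199   0.50160973  1.3394924 ] 2 dict_keys(['pixels', 'vertical_fov', 'cx', 'cy', 'R', 't', 'shot'])
```

View pics/scene0.png

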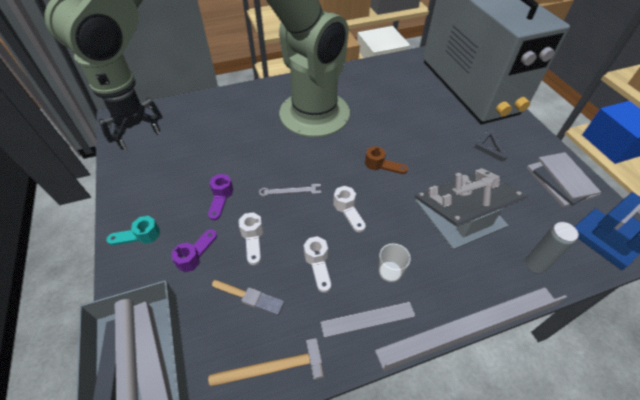

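View pics/top0.png

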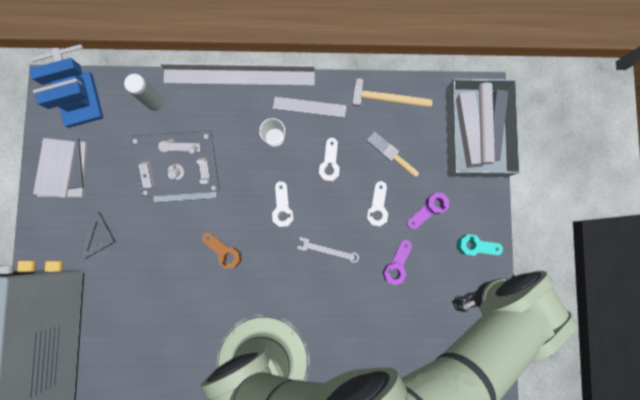

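The top view shows three bare aluminium levers at about (330,160), (282,205) and (378,205), and the fixture at (176,170). The coloured look-alikes are at (220,250), (430,208), (398,263) and (480,245). I'll enlarge the aluminium ones and the fixture.

```bash
python3 - <<'E'
import cv2,pickle
import numpy as np
t=pickle.load(open("top0.pkl","rb"))["pixels"]; s=pickle.load(open("scene0.pkl","rb"))["pixels"]
r=lambda im,x,y,w,h,k:cv2.resize(im[y:y+h,x:x+w],None,fx=k,fy=k,interpolation=cv2.INTER_CUBIC)
cv2.imwrite("pics/lev.png",r(t,260,130,140,105,5.5))
cv2.imwrite("pics/fix.png",np.vstack([r(t,125,125,100,80,3.7),r(s,405,160,125,100,2.96)]))
cv2.imwrite("pics/levs.png",r(s,220,170,160,130,4.5))
E
```

```text
(no output)
```

View pics/lev.png

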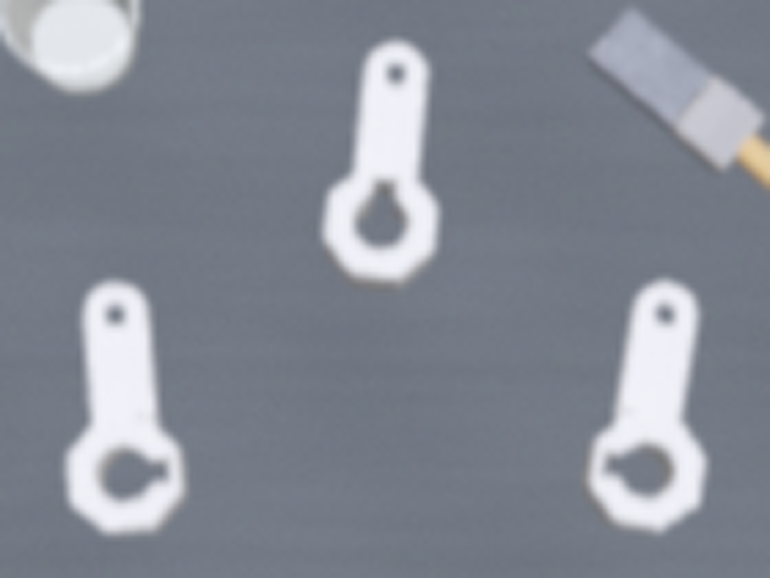

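View pics/fix.png

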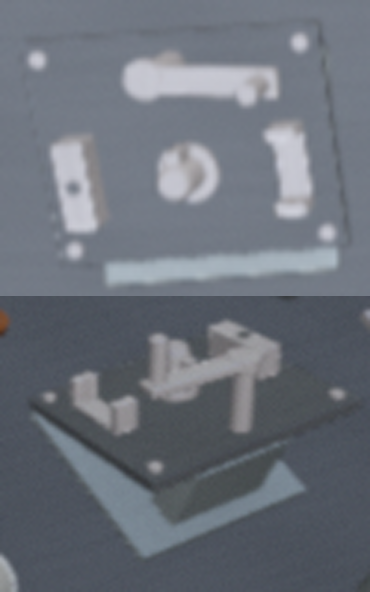

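View pics/levs.png

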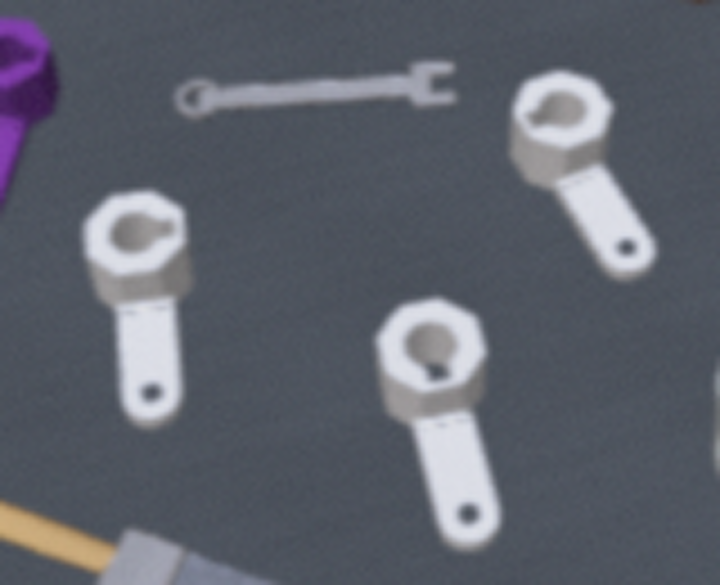

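The three candidates in the top view are:
- **(282,205):** keyway to the right of the arm, so this is A.
- **(330,160):** keyway in line with the arm, so this is C.
- **(378,205):** keyway to the left of the arm, so this is B.

The fork is on the right of the shaft (local −y) and the key is up-slope. With the arm along −y the lever's +y faces up-slope, so lever B fits, the bare aluminium one at (378,205). The enlarged crops confirm this. Next I'll locate it precisely.

```bash
cat > h.py <<'E'
import numpy as np,cv2,pickle
from scipy.spatial.transform import Rotation as Ro
from scipy.optimize import minimize,least_squares
def K(f): return 200/np.tan(np.radians(f["vertical_fov"])/2)
def proj(f,X):
    c=np.atleast_2d(X)@np.array(f["R"]).T+f["t"]; k=K(f)
    return np.c_[k*c[:,0]/c[:,2]+f["cx"],k*c[:,1]/c[:,2]+f["cy"]]
def back(f,uv,z):
    k=K(f); R=np.array(f["R"]); d=R.T@np.array([(uv[0]-f["cx"])/k,(uv[1]-f["cy"])/k,1]); o=-R.T@f["t"]
    return o+d*(z-o[2])/d[2]
a=np.radians(22.5+45*np.arange(8)); Rc=.031/np.cos(np.pi/8)
oct_=np.c_[Rc*np.cos(a),Rc*np.sin(a)]
th=np.linspace(-np.pi/2,np.pi/2,9)
arm=np.r_[[[0,-.018]],np.c_[.097+.018*np.cos(th),.018*np.sin(th)],[[0,.018]]]
def mask(f,hulls):
    m=np.zeros((1600,2560),np.uint8)
    for h in hulls:
        p=(proj(f,h)+.5)*4-.5
        cv2.fillConvexPoly(m,cv2.convexHull(np.round(p*16).astype(np.int32)),255,shift=4)
    return cv2.resize(m,(640,400),interpolation=cv2.INTER_AREA)/255.
def pr(P,z0,z1): return np.r_[np.c_[P,np.full(len(P),z0)],np.c_[P,np.full(len(P),z1)]]
LH=[pr(oct_,-.025,.025),pr(arm,-.025,-.013)]
def place(hs,R,t): return [h@R.T+t for h in hs]
def tilt(yaw): # shaft frame -> world ; leaning 24deg toward the robot
    return Ro.from_euler('z',yaw).as_matrix()@Ro.from_euler('y',-24,degrees=True).as_matrix()
E
python3 - <<'E'
from workcell import bot
from h import *
fs=[bot.grab_frame("scene"),bot.grab_frame("top")]
for n,f in zip(("s1","t1"),fs): pickle.dump(f,open(n+".pkl","wb"))
tr={}
for th in["lever_b_center","shaft","keeper","keeper_grip","fork_rest"]:
    for i,f in enumerate(fs):
        try:r=bot.trace(f,th)
        except Exception as e: print(th,e);continue
        tr[th,i]=r
        for q in r: print(th,i,round(q["score"],2),np.round(q["point"],1),q["region"].sum())
pickle.dump(tr,open("tr.pkl","wb"))
E
```

```text
lever_b_center 0 0.87 [191.7 251.1] 949
lever_b_center 0 0.78 [137.7 231. ] 910
lever_b_center 0 0.75 [378.7 165.8] 651
lever_b_center 0 0.73 [219.8 191.5] 725
lever_b_center 0 0.71 [250.7 232.2] 823
lever_b_center 0 0.59 [469.8 194.6] 2950
lever_b_center 1 0.91 [399.  264.9] 574
lever_b_center 1 0.88 [225.5 250.3] 582
lever_b_center 1 0.63 [428.4 210.8] 636
shaft 0 0.56 [471.  196.1] 2878
shaft 1 0.87 [174.6 157.1] 4502
shaft 1 0.48 [179.3 145.5] 347
keeper 0 0.86 [466.2 182. ] 358
keeper 0 0.43 [253.1 231.3] 780
keeper 1 0.65 [177.7 146.4] 319
keeper_grip 0 0.94 [467.6 183. ] 453
keeper_grip 0 0.61 [437.6 197.3] 250
keeper_grip 1 0.63 [178.2 147.7] 350
fork_rest 0 0.49 [438.8 197.1] 240
fork_rest 1 0.73 [203.5 169.5] 227
```

```bash
python3 - <<'E'
from h import *
fs=[pickle.load(open(n,"rb")) for n in("s1.pkl","t1.pkl")]
tr=pickle.load(open("tr.pkl","rb"))
rs=tr["lever_b_center",0][4]["region"]
g=[cv2.cvtColor(f["pixels"],cv2.COLOR_BGR2GRAY).astype(float) for f in fs]
box=[(225,200,275,270),(360,175,400,232)]
obs=[]
for i in(0,1):
    x0,y0,x1,y1=box[i]; c=g[i][y0:y1,x0:x1]
    bg=np.median(c); obs.append(np.clip((c-bg)/ (50 if i==0 else 90),0,1)); print(bg,c.max(),np.percentile(c,[5,25,50,75,95]))
def cost(p,which=(0,1),full=False):
    R=Ro.from_euler('z',p[2]).as_matrix(); H=place(LH,R,np.array([p[0],p[1],.025])); s=0;o=[]
    for i in which:
        m=mask(fs[i],H)
        # bore is dark: ignore
        hole=mask(fs[i],place([np.c_[.017*np.cos(a),.017*np.sin(a),0*a+.025]*1.6],R,np.array([p[0],p[1],.025])))
        hole2=mask(fs[i],place([np.c_[.097+.008*np.cos(a),.008*np.sin(a),0*a-.013]],R,np.array([p[0],p[1],.025])))
        x0,y0,x1,y1=box[i]; w=((hole+hole2)[y0:y1,x0:x1]<.05)
        s+=(((m[y0:y1,x0:x1]-obs[i])**2)*w).sum()
    return s
p0=back(fs[1],(377.5,214),.05); print(p0)
for wh in((0,),(1,),(0,1)):
    r=minimize(cost,[p0[0],p0[1],-.1],args=(wh,),method="Nelder-Mead",options=dict(initial_simplex=[[p0[0],p0[1],-.1],[p0[0]+.01,p0[1],-.1],[p0[0],p0[1]+.01,-.1],[p0[0],p0[1],.1]],xatol=1e-5,fatol=1e-3))
    print(wh,r.x,r.fun)
R=Ro.from_euler('z',r.x[2]).as_matrix();out=[]
for i in(0,1):
    im=cv2.resize(fs[i]["pixels"],None,fx=8,fy=8,interpolation=cv2.INTER_CUBIC)
    for h in place(LH,R,np.array([*r.x[:2],.025])):
        cv2.polylines(im,[cv2.convexHull(np.round((proj(fs[i],h)+.5)*8-.5).astype(np.int32))],1,(0,0,255),1)
    x0,y0,x1,y1=box[i]; out.append(cv2.resize(im[y0*8:y1*8,x0*8:x1*8],(390,560)))
cv2.imwrite("pics/fitB.png",np.hstack(out))
o=[]
for i,(x0,y0,w,h) in enumerate([(410,160,120,80),(130,125,90,80)]):
    o=cv2.resize(fs[i]["pixels"][y0:y0+h,x0:x0+w],None,fx=6.6,fy=6.6,interpolation=cv2.INTER_CUBIC)
    cv2.imwrite(f"pics/fixbig{i}.png",o)
E
```

```text
83.0 223.0 [ 80.  82.  83. 117. 220.]
122.0 242.0 [119. 120. 122. 169. 241.]
[ 0.46122641 -0.35380248  0.05      ]
(0,) [ 0.45839018 -0.35474585 -0.16775339] 39.92647920030757
(1,) [ 0.45950933 -0.35580222 -0.1483174 ] 13.80884787902089
(0, 1) [ 0.45911205 -0.35489055 -0.15999724] 57.36609529668077
```

View pics/fitB.png

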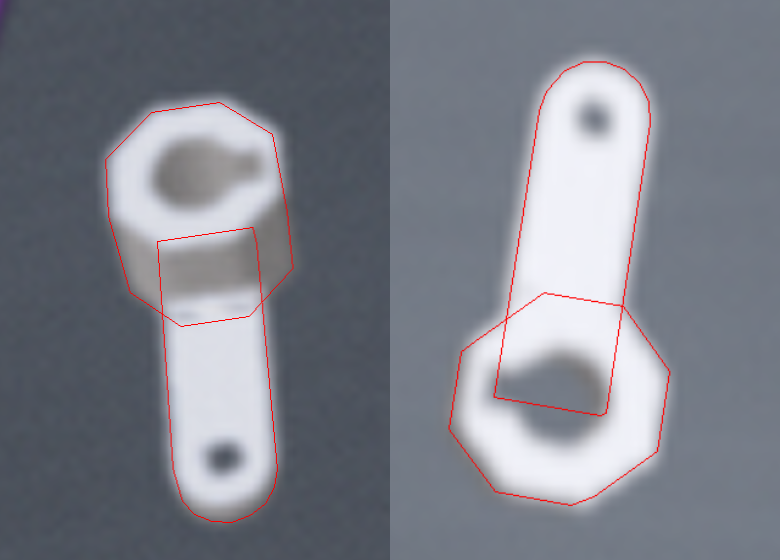

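View pics/fixbig0.png

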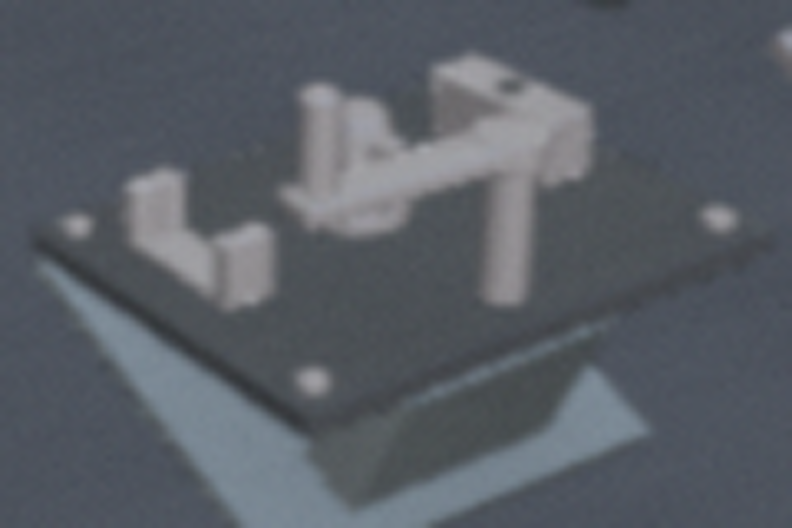

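View pics/fixbig1.png

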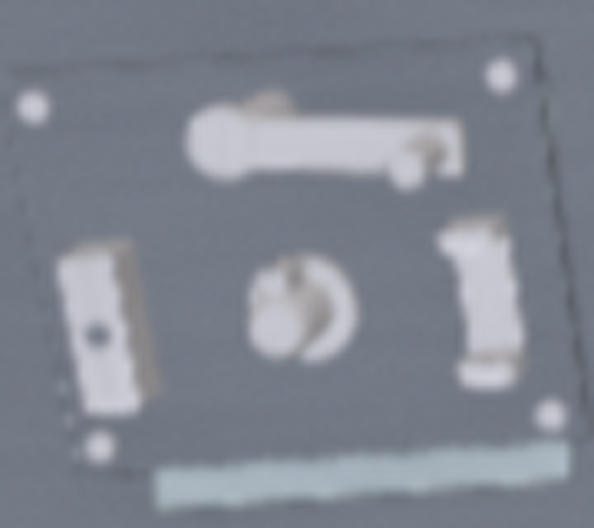

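```bash
cat > fit.py <<'E'
from h import *
fs=[pickle.load(open(n,"rb")) for n in("s1.pkl","t1.pkl")]
off=[(410,160),(130,125)]
def u(i,x,y): return np.array([(x+.5)/6.6-.5+off[i][0],(y+.5)/6.6-.5+off[i][1]])
obs=[(1,'top',277,325),(1,'seat',302,309),(1,'pin',407,170),(1,'fork',480,307),(1,'block',98,335),
(0,'top',363,105),(0,'pin',319,93),(0,'fork',200,207),(0,'block',512,86)]
def model(p):
    R=tilt(p[2]); t=np.array([p[0],p[1],.085]); k=np.radians(85)+p[3]
    L=dict(top=[0,0,.05],seat=[0,0,.008],pin=[.09+.088*np.cos(k),-.088*np.sin(k),.12],fork=[0,-.085,.032],block=[0,.085,.032])
    return {n:R@v+t for n,v in L.items()}
def res(p): 
    m=model(p); return np.concatenate([proj(fs[i],m[n])[0]-u(i,x,y) for i,n,x,y in obs])
if __name__=="__main__":
    r=least_squares(res,[.6,.4,0,.1],loss="soft_l1",f_scale=.5)
    print(r.x); print(np.round(res(r.x).reshape(-1,2),2))
    def circ(x,y,z,rr): b=np.linspace(0,2*np.pi,33); return np.c_[x+rr*np.cos(b),y+rr*np.sin(b),0*b+z]
    R=tilt(r.x[2]);t=np.array([*r.x[:2],.085]);k=np.radians(85)+r.x[3];px,py=.09+.088*np.cos(k),-.088*np.sin(k)
    bx=lambda x0,x1,y0,y1,z:np.array([[x0,y0,z],[x1,y0,z],[x1,y1,z],[x0,y1,z]])
    C=[circ(0,0,.008,.024),circ(0,0,0,.024),circ(0,0,.042,.015),bx(.015,.024,-.0055,.0055,.042),circ(px,py,.12,.008),circ(px,py,.076,.008),circ(.09,0,.076,.012),circ(.09,0,0,.012),
     bx(.026,.036,-.097,-.073,.032),bx(-.036,-.026,-.097,-.073,.032),bx(-.036,.036,.073,.097,.032),bx(-.095,.095,-.12,.12,0)]
    for i,(w,h) in enumerate([(120,80),(90,80)]):
        x0,y0=off[i]
        im=cv2.resize(fs[i]["pixels"][y0:y0+h,x0:x0+w],None,fx=6.6,fy=6.6,interpolation=cv2.INTER_CUBIC)
        for c in C:
            q=(proj(fs[i],c@R.T+t)-[x0,y0]+.5)*6.6-.5
            cv2.polylines(im,[np.round(q).astype(np.int32)],1,(0,0,255),1)
        cv2.imwrite(f"pics/fixfit{i}.png",im)
E
python3 fit.py
```

```text
[0.58603635 0.26808341 0.08786867 0.20887561]
[[-0.21  0.7 ]
 [-0.03 -0.26]
 [-0.24  0.01]
 [-0.67 -0.2 ]
 [-0.03 -0.14]
 [-0.79  0.78]
 [ 0.06 -0.09]
 [-0.39  0.  ]
 [-0.21  0.25]]
```

View pics/fixfit0.png

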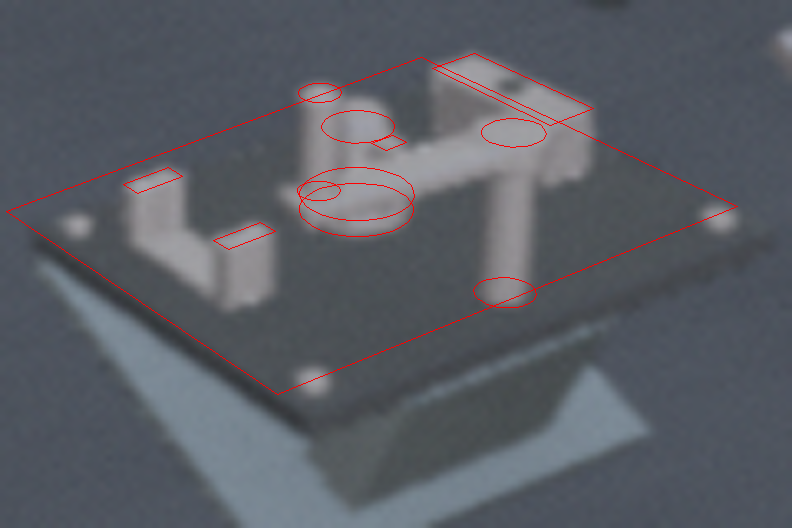

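View pics/fixfit1.png

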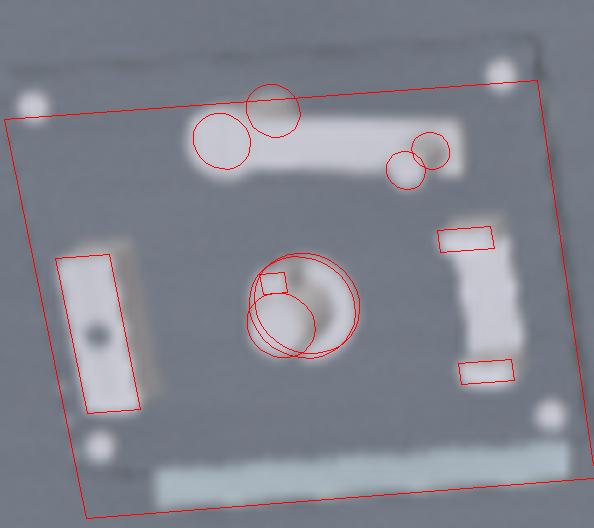

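Lever B fits at about (0.459, −0.3555) with yaw −0.155. The shaft foot is at (0.586, 0.268) with yaw 0.088 and the keeper at about 0.21 rad, and both overlays match well. Next is a planner that prints tool-frame row suggestions.

```bash
cat > plan.py <<'E'
from h import *
from workcell import bot
GO=bot.grasp_offset
FIX=np.array([0.5860,0.2681,.085]); FY=0.0879
def cur():
    s=bot.observe(); return np.array(s["position"]),Ro.from_euler('xyz',s["tool_rot"])
def down(psi): return Ro.from_euler('xyz',[np.pi,0,psi])
def shaftpose(h,x=0,y=0,ang=0): # TCP with grasp point at shaft coords; tool z = -shaft z; tool x = shaft y*? arm along -y => tool x=+y
    R=tilt(FY); M=np.c_[R[:,1],R[:,0],-R[:,2]]
    return FIX+R@np.array([x,y,h]), Ro.from_matrix(M@Ro.from_euler('z',ang).as_matrix())
def rows(P,Rt,n,start=None):
    p,R=start or cur(); d=(R.inv()*Rt).as_rotvec(); out=[]
    w=(P-p)/n
    Rk=R
    for k in range(n):
        sh=Rk.inv().apply(w)/.025; out.append(np.r_[sh,d/n/(2*np.pi)]); Rk=Rk*Ro.from_rotvec(d/n)
    o=np.round(out,4); s=bot.observe()
    print("now",np.round(p,4),"dist mm",np.round((P-p)*1000,1),"rot deg",np.round(np.degrees(d),2),"F",np.round(s["force"],1),"w",round(s["grip_width"],4),"t",round(s["clock"],2))
    if abs(o[:,:3]).max()>1 or np.linalg.norm(d)/n>np.radians(10.7): print("TOO FAST")
    for r in o: print("["+",".join(f"{v:g}" for v in r)+"]")
E
python3 - <<'E'
from plan import *
rows(np.array([.459,-.3555,.13]),down(np.pi-.155),15)
E
```

```text
now [ 0.2415 -0.5764  0.2313] dist mm [ 217.5  220.9 -101.3] rot deg [  -0.     -0.   -148.39] F [-0.1  0.   0.3] w 0.0852 t 0.7
[0.7626,-0.3193,0.2702,-0,-0,-0.0275]
[0.8061,-0.1835,0.2702,-0,-0,-0.0275]
[0.8257,-0.0423,0.2702,-0,-0,-0.0275]
[0.8207,0.1002,0.2702,-0,-0,-0.0275]
[0.7912,0.2397,0.2702,-0,-0,-0.0275]
[0.7383,0.3721,0.2702,-0,-0,-0.0275]
[0.6634,0.4934,0.2702,-0,-0,-0.0275]
[0.5688,0.6,0.2702,-0,-0,-0.0275]
[0.4572,0.6888,0.2702,-0,-0,-0.0275]
[0.3321,0.7571,0.2702,-0,-0,-0.0275]
[0.1971,0.8029,0.2702,-0,-0,-0.0275]
[0.0562,0.8248,0.2702,-0,-0,-0.0275]
[-0.0863,0.8222,0.2702,-0,-0,-0.0275]
[-0.2263,0.7952,0.2702,-0,-0,-0.0275]
[-0.3595,0.7445,0.2702,-0,-0,-0.0275]
```

```bash
python3 -m handwheel '[[0.76,-0.32,0.27,0,0,-0.0275],[0.81,-0.18,0.27,0,0,-0.0275],[0.83,-0.04,0.27,0,0,-0.0275],[0.82,0.1,0.27,0,0,-0.0275],[0.79,0.24,0.27,0,0,-0.0275],[0.74,0.37,0.27,0,0,-0.0275],[0.66,0.49,0.27,0,0,-0.0275],[0.57,0.6,0.27,0,0,-0.0275]]' -1
python3 -m handwheel '[[0.46,0.69,0.27,0,0,-0.0275],[0.33,0.76,0.27,0,0,-0.0275],[0.2,0.8,0.27,0,0,-0.0275],[0.06,0.82,0.27,0,0,-0.0275],[-0.09,0.82,0.27,0,0,-0.0275],[-0.23,0.8,0.27,0,0,-0.0275],[-0.36,0.74,0.27,0,0,-0.0275],[0,0,0,0,0,0]]'
python3 - <<'E'
from plan import *
rows(np.array([.459,-.3555,.05]),down(np.pi-.155),4)
print(np.round(bot.observe()["qpos"],2))
E
```

```text
clock: 1.7
position: [0.3579, -0.4582, 0.1772]
tool_rot: [3.142, 0.0, 1.785]
force: [-0.6, -0.4, 0.8]
grip_width: 0.0854
clock: 2.7
position: [0.4595, -0.3543, 0.1296]
tool_rot: [3.14, -0.0, 2.991]
force: [1.0, 0.1, 1.0]
grip_width: 0.0855
now [ 0.4595 -0.3543  0.1296] dist mm [ -0.5  -1.2 -79.6] rot deg [ 0.07 -0.01  0.26] F [1.  0.1 1. ] w 0.0855 t 2.7
[0.0032,-0.0139,0.7964,0,-0,0.0002]
[0.0033,-0.0137,0.7964,0,-0,0.0002]
[0.0033,-0.0135,0.7964,0,-0,0.0002]
[0.0033,-0.0132,0.7965,0,-0,0.0002]
[ 1.02  0.66 -0.67  1.78  0.51  0.88  1.53]
```

```bash
python3 -m handwheel '[[0.02,-0.05,0.8,0,0,0.0007],[0,0,0.8,0,0,0],[0,0,0.8,0,0,0],[0,0,0.8,0,0,0],[0,0,0.8,0,0,0],[0,0,0.5,0,0,0],[0,0,0.36,0,0,0],[0,0,0,0,0,0]]'
python3 -m handwheel '[[0,0,0,0,0,0],[0,0,0,0,0,0],[0,0,0,0,0,0],[0,0,0,0,0,0],[0,0,0,0,0,0]]' 1 60
python3 - <<'E'
from plan import *
print(bot.observe()["force"])
for i,n in enumerate(("scene","top")):
    f=bot.grab_frame(n)["pixels"]
    c=[f[190:280,200:300],f[150:240,330:430]][i]
    cv2.imwrite(f"pics/gr{i}.png",cv2.resize(c,None,fx=5,fy=5,interpolation=cv2.INTER_CUBIC))
E
```

```text
clock: 3.7
position: [0.4581, -0.3564, 0.0082]
tool_rot: [3.141, -0.0, 2.984]
force: [0.3, -1.2, 0.2]
grip_width: 0.0856
clock: 4.32
position: [0.4586, -0.3565, 0.0094]
tool_rot: [-3.141, 0.001, 2.984]
force: [-1.5, 2.0, 6.6]
grip_width: 0.0612
[-1.4551802   2.02683942  6.55051294]
```

View pics/gr0.png

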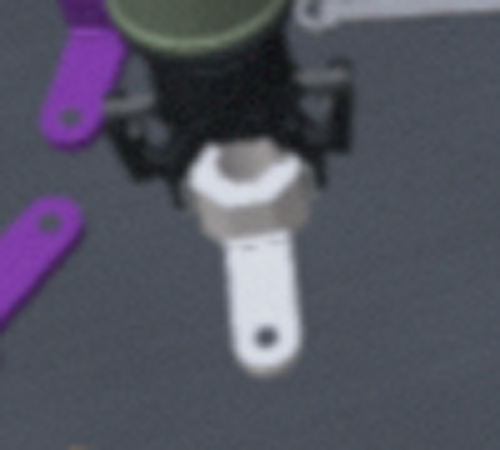

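Lever B is gripped across its flats: the crop shows the jaws on both sides of the boss, and the width is 61 mm. I'll lift it now.

```bash
python3 -m handwheel '[[0,0,-0.2,0,0,0],[0,0,-0.6,0,0,0],[0,0,-1,0,0,0],[0,0,-1,0,0,0],[0,0,-1,0,0,0],[0,0,-1,0,0,0],[0,0,-1,0,0,0],[0,0,-1,0,0,0]]' 1 80
python3 - <<'E'
from plan import *
P,R=shaftpose(.15); print(P)
rows(P,R,30)
E
```

```text
clock: 5.42
position: [0.4579, -0.3565, 0.1803]
tool_rot: [-3.141, 0.0, 2.984]
force: [0.7, -0.1, -4.7]
grip_width: 0.0611
[0.52522505 0.26274408 0.22203182]
now [ 0.4579 -0.3565  0.1803] dist mm [ 67.3 619.2  41.7] rot deg [-20.36 -15.87  74.77] F [ 0.7 -0.1 -4.7] w 0.0611 t 5.42
[0.0407,0.8295,-0.0558,-0.0019,-0.0015,0.0069]
[0.0763,0.8276,-0.0465,-0.0019,-0.0015,0.0069]
[0.1118,0.824,-0.0376,-0.0019,-0.0015,0.0069]
[0.1472,0.8187,-0.0291,-0.0019,-0.0015,0.0069]
[0.1825,0.8119,-0.0209,-0.0019,-0.0015,0.0069]
[0.2174,0.8034,-0.0132,-0.0019,-0.0015,0.0069]
[0.2521,0.7933,-0.0059,-0.0019,-0.0015,0.0069]
[0.2863,0.7816,0.0009,-0.0019,-0.0015,0.0069]
[0.3201,0.7683,0.0073,-0.0019,-0.0015,0.0069]
[0.3533,0.7536,0.0132,-0.0019,-0.0015,0.0069]
[0.3859,0.7373,0.0186,-0.0019,-0.0015,0.0069]
[0.4177,0.7196,0.0235,-0.0019,-0.0015,0.0069]
[0.4489,0.7004,0.0279,-0.0019,-0.0015,0.0069]
[0.4792,0.6799,0.0318,-0.0019,-0.0015,0.0069]
[0.5086,0.658,0.0352,-0.0019,-0.0015,0.0069]
[0.5371,0.6348,0.038,-0.0019,-0.0015,0.0069]
[0.5645,0.6104,0.0403,-0.0019,-0.0015,0.0069]
[0.5909,0.5847,0.0421,-0.0019,-0.0015,0.0069]
[0.6161,0.558,0.0433,-0.0019,-0.0015,0.0069]
[0.6402,0.5301,0.0439,-0.0019,-0.0015,0.0069]
[0.6631,0.5013,0.044,-0.0019,-0.0015,0.0069]
[0.6846,0.4714,0.0435,-0.0019,-0.0015,0.0069]
[0.7049,0.4407,0.0425,-0.0019,-0.0015,0.0069]
[0.7237,0.4091,0.041,-0.0019,-0.0015,0.0069]
[0.7412,0.3768,0.0388,-0.0019,-0.0015,0.0069]
[0.7572,0.3437,0.0362,-0.0019,-0.0015,0.0069]
[0.7718,0.3101,0.033,-0.0019,-0.0015,0.0069]
[0.7848,0.2758,0.0293,-0.0019,-0.0015,0.0069]
[0.7963,0.2411,0.025,-0.0019,-0.0015,0.0069]
[0.8062,0.206,0.0203,-0.0019,-0.0015,0.0069]
```

```bash
python3 -m handwheel '[[0.04,0.83,-0.056,-0.0019,-0.0015,0.0069],[0.08,0.83,-0.046,-0.0019,-0.0015,0.0069],[0.11,0.82,-0.038,-0.0019,-0.0015,0.0069],[0.15,0.82,-0.03,-0.0019,-0.0015,0.0069],[0.18,0.81,-0.02,-0.0019,-0.0015,0.0069],[0.22,0.8,-0.013,-0.0019,-0.0015,0.0069],[0.25,0.79,-0.006,-0.0019,-0.0015,0.0069],[0.29,0.78,0,-0.0019,-0.0015,0.0069]]'
python3 -m handwheel '[[0.32,0.77,0.007,-0.0019,-0.0015,0.0069],[0.35,0.75,0.013,-0.0019,-0.0015,0.0069],[0.39,0.74,0.018,-0.0019,-0.0015,0.0069],[0.42,0.72,0.023,-0.0019,-0.0015,0.0069],[0.45,0.7,0.028,-0.0019,-0.0015,0.0069],[0.48,0.68,0.032,-0.0019,-0.0015,0.0069],[0.51,0.66,0.035,-0.0019,-0.0015,0.0069],[0.54,0.63,0.038,-0.0019,-0.0015,0.0069]]'
python3 - <<'E'
from plan import *
P,R=shaftpose(.15)
rows(P,R,15)
E
```

```text
clock: 6.42
position: [0.4756, -0.1909, 0.1906]
tool_rot: [3.035, 0.058, 2.633]
force: [0.2, -0.0, -3.5]
grip_width: 0.0613
clock: 7.42
position: [0.4931, -0.0256, 0.2018]
tool_rot: [2.914, 0.075, 2.277]
force: [0.9, -0.1, -4.3]
grip_width: 0.0609
now [ 0.4931 -0.0256  0.2018] dist mm [ 32.2 288.4  20.3] rot deg [-9.29 -7.32 34.96] F [ 0.9 -0.1 -4.3] w 0.0609 t 7.42
[0.5236,0.5711,0.0361,-0.0017,-0.0014,0.0065]
[0.5467,0.5489,0.0376,-0.0017,-0.0014,0.0065]
[0.5689,0.5258,0.0387,-0.0017,-0.0014,0.0065]
[0.5901,0.5018,0.0393,-0.0017,-0.0014,0.0065]
[0.6104,0.477,0.0395,-0.0017,-0.0014,0.0065]
[0.6296,0.4513,0.0392,-0.0017,-0.0014,0.0065]
[0.6478,0.4249,0.0385,-0.0017,-0.0014,0.0065]
[0.6648,0.3978,0.0374,-0.0017,-0.0014,0.0065]
[0.6807,0.37,0.0358,-0.0017,-0.0014,0.0065]
[0.6955,0.3416,0.0338,-0.0017,-0.0014,0.0065]
[0.7091,0.3127,0.0313,-0.0017,-0.0014,0.0065]
[0.7215,0.2833,0.0285,-0.0017,-0.0014,0.0065]
[0.7326,0.2534,0.0252,-0.0017,-0.0014,0.0065]
[0.7425,0.2232,0.0215,-0.0017,-0.0014,0.0065]
[0.7512,0.1926,0.0174,-0.0017,-0.0014,0.0065]
```

```bash
python3 -m handwheel '[[0.52,0.57,0.036,-0.0017,-0.0014,0.0065],[0.55,0.55,0.038,-0.0017,-0.0014,0.0065],[0.57,0.53,0.039,-0.0017,-0.0014,0.0065],[0.59,0.5,0.039,-0.0017,-0.0014,0.0065],[0.61,0.48,0.039,-0.0017,-0.0014,0.0065],[0.63,0.45,0.039,-0.0017,-0.0014,0.0065],[0.65,0.42,0.038,-0.0017,-0.0014,0.0065],[0.66,0.4,0.037,-0.0017,-0.0014,0.0065]]'
python3 -m handwheel '[[0.68,0.37,0.036,-0.0017,-0.0014,0.0065],[0.7,0.34,0.034,-0.0017,-0.0014,0.0065],[0.71,0.31,0.031,-0.0017,-0.0014,0.0065],[0.72,0.28,0.028,-0.0017,-0.0014,0.0065],[0.73,0.25,0.025,-0.0017,-0.0014,0.0065],[0.74,0.22,0.021,-0.0017,-0.0014,0.0065],[0.75,0.19,0.017,-0.0017,-0.0014,0.0065],[0,0,0,0,0,0]]'
python3 -m handwheel '[[0,0,0,0,0,0],[0,0,0,0,0,0]]'
cat > look.py <<'E'
import sys
from plan import *
P,R=shaftpose(float(sys.argv[1])); 
rows(P,R,1)
n=sys.argv[2]
p,Rc=cur(); t=p-Rc.apply([0,0,.0156]); M=Rc.as_matrix()
L=np.c_[-M[:,0],M[:,1]*1,-M[:,2]]; L=np.c_[-M[:,0],np.cross(-M[:,2],-M[:,0]),-M[:,2]]
Rf=tilt(FY)
bb=np.linspace(0,2*np.pi,33)
circ=lambda z,r:np.c_[r*np.cos(bb),r*np.sin(bb),0*bb+z]
for i,c in enumerate(("scene","top")):
    f=bot.grab_frame(c); pickle.dump(f,open(f"{n}_{i}.pkl","wb"))
    x0,y0,w,h=[(390,120,140,110),(110,110,130,100)][i]
    im=cv2.resize(f["pixels"][y0:y0+h,x0:x0+w],None,fx=5.4,fy=5.4,interpolation=cv2.INTER_CUBIC)
    raw=im.copy()
    for X in [hh@L.T+t for hh in [np.c_[oct_,0*oct_[:,0]+.025],np.c_[oct_,0*oct_[:,0]-.025],np.c_[arm,0*arm[:,0]-.013],circ(.025,.0165)]]:
        q=(proj(f,X)-[x0,y0]+.5)*5.4-.5; cv2.polylines(im,[np.round(q).astype(np.int32)],1,(0,0,255),1)
    for X in [circ(.008,.024),circ(.042,.015),circ(.05,.012)]:
        q=(proj(f,X@Rf.T+FIX)-[x0,y0]+.5)*5.4-.5; cv2.polylines(im,[np.round(q).astype(np.int32)],1,(0,255,0),1)
    cv2.imwrite(f"pics/{n}_{i}.png",im)
E
python3 look.py .15 hov
```

```text
clock: 8.43
position: [0.5102, 0.128, 0.2125]
tool_rot: [2.807, 0.052, 1.943]
force: [0.0, -0.2, -4.1]
grip_width: 0.0612
clock: 9.43
position: [0.5247, 0.2636, 0.2214]
tool_rot: [2.724, 0.002, 1.658]
force: [-0.2, -0.4, -4.9]
grip_width: 0.0611
clock: 9.68
position: [0.5253, 0.261, 0.2209]
tool_rot: [2.724, 0.004, 1.655]
force: [0.0, -0.1, -3.8]
grip_width: 0.0612
now [0.5253 0.261  0.2209] dist mm [-0.1  1.8  1.2] rot deg [-0.08  0.26 -0.09] F [ 0.  -0.1 -3.8] w 0.0612 t 9.68
[0.0707,0.0205,-0.0416,-0.0002,0.0007,-0.0003]
```

View pics/hov_0.png

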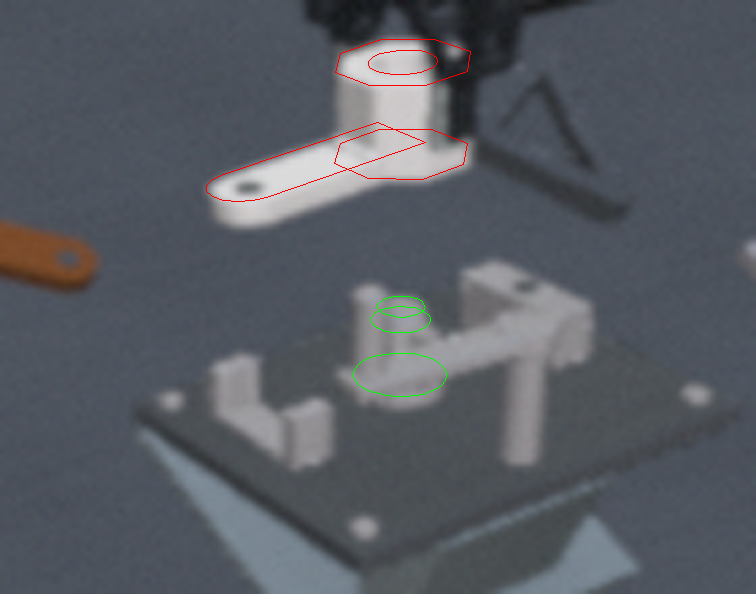

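View pics/hov_1.png

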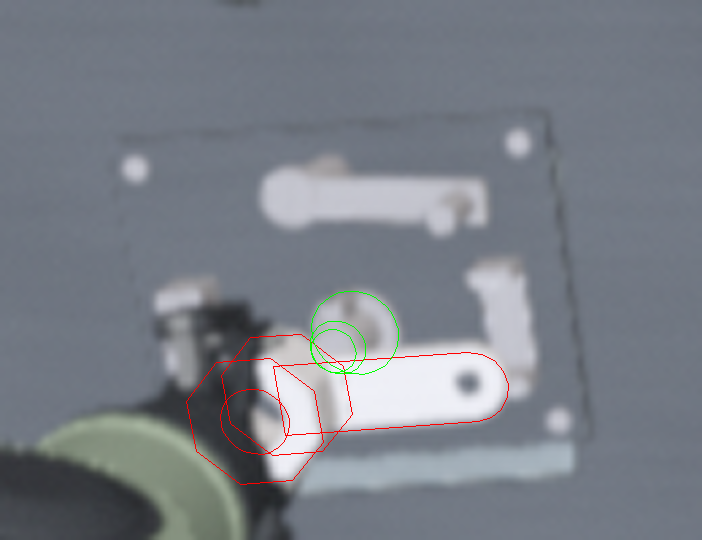

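The hover pictures show lever B's arm pointing over the fork. In the scene view the arm tip sits slightly below the model outline, at about (215,205) in the crop, which suggests a small droop. I'll quantify that.

```bash
cat > droop.py <<'E'
import sys
from plan import *
n=sys.argv[1]
p,Rc=cur(); M=Rc.as_matrix()
fs=[pickle.load(open(f"{n}_{i}.pkl","rb")) for i in(0,1)]
L0=np.c_[-M[:,0],M[:,1]*0,-M[:,2]]; L0[:,1]=np.cross(L0[:,2],L0[:,0])
def hulls(q): # q: droop (about lever y, + = arm down), dx, dz, dyaw
    E=Ro.from_euler('zy',[q[3],q[0]]).as_matrix()
    t=p+L0@np.array([q[1],0,.0156+q[2]])
    return [h@E.T@L0.T+t for h in LH]
def cost(q,wh=(0,1),sh=False):
    s=0
    for i in wh:
        f=fs[i]; g=cv2.cvtColor(f["pixels"],cv2.COLOR_BGR2GRAY).astype(float)
        c=proj(f,hulls(q0)[1]); x0,y0=np.floor(c.min(0)).astype(int)-8; x1,y1=np.ceil(c.max(0)).astype(int)+8
        if i==0: x1=x0+36; 
        else: x0=x1-38
        G=g[y0:y1,x0:x1]; 
        m=mask(f,hulls(q)[1:])[y0:y1,x0:x1]
        bg=np.median(G[m<.01]); fg=np.percentile(G,92)
        o=np.clip((G-bg)/((fg-bg)*.85),0,1)
        w=np.ones_like(o); 
        if i==1: w[g[y0:y1,x0:x1]<bg]=1
        s+=((m-o)**2).sum()
    return s
q0=np.zeros(4)
if __name__=="__main__":
    for wh in((0,),(1,),(0,1)):
        r=min((minimize(lambda v:cost([v[0],v[1],0,v[2]],wh)+ (v[0]/.1)**2*.1,[d,0,0],method="Nelder-Mead",options=dict(initial_simplex=[[d,0,0],[d+.05,0,0],[d,.004,0],[d,0,.05]])) for d in(-.02,.03)),key=lambda r:r.fun)
        print(wh,"droop deg %.2f dx mm %.1f dyaw %.2f cost %.2f"%(np.degrees(r.x[0]),r.x[1]*1e3,np.degrees(r.x[2]),r.fun), cost(q0,wh))
E
python3 droop.py hov
```

```text
(0,) droop deg 0.19 dx mm -1.6 dyaw 1.73 cost 14.52 23.87291472510573
(1,) droop deg 0.34 dx mm -1.7 dyaw 1.12 cost 88.01 94.82377962022827
(0, 1) droop deg 0.62 dx mm -2.2 dyaw 0.95 cost 103.19 118.696694345334
```

```bash
python3 -m handwheel '[[0.07,0.02,0.7,-0.0002,0.0007,-0.0003],[0,0,0.8,0,0,0],[0,0,0.8,0,0,0],[0,0,0.6,0,0,0],[0,0,0.3,0,0,0],[0,0,0,0,0,0],[0,0,0,0,0,0]]'
python3 look.py .067 low; python3 droop.py low
```

```text
clock: 10.65
position: [0.558, 0.2667, 0.1483]
tool_rot: [2.722, -0.0, 1.66]
force: [0.5, -0.5, -3.3]
grip_width: 0.0611
now [0.558  0.2667 0.1483] dist mm [ 0.9 -0.9 -2.1] rot deg [ 0.02 -0.05  0.05] F [ 0.5 -0.5 -3.3] w 0.0611 t 10.65
[-0.0408,-0.0052,0.0877,0.0001,-0.0001,0.0001]
(0,) droop deg 2.87 dx mm -2.3 dyaw -1.10 cost 56.27 68.3359448639181
(1,) droop deg -0.37 dx mm -0.3 dyaw 1.27 cost 73.18 76.15951172625913
(0, 1) droop deg 1.06 dx mm -0.5 dyaw 1.15 cost 130.13 144.49545659017724
```

View pics/low_0.png

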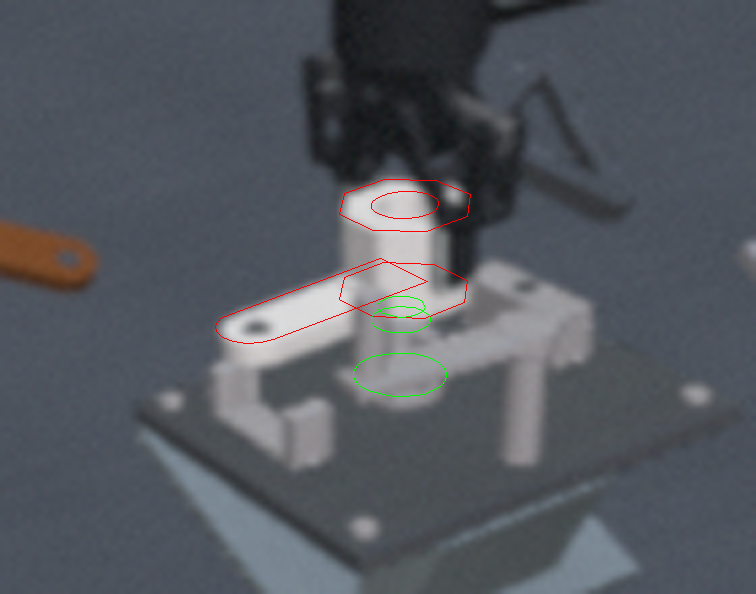

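View pics/low_1.png

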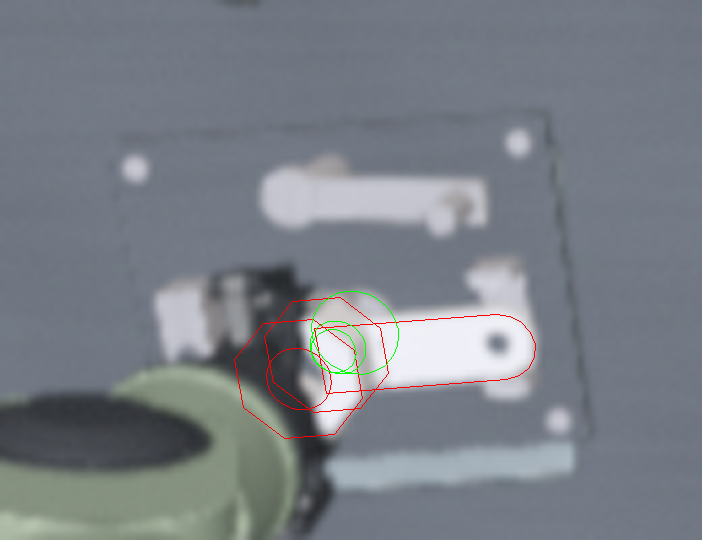

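Nothing is touching yet. The top view shows the arm over the fork at about (500,345) in the crop. I'll descend gently and watch the force.

```bash
python3 -m handwheel '[[-0.04,-0.005,0.25,0,0,0],[0,0,0.25,0,0,0],[0,0,0.1,0,0,0],[0,0,0,0,0,0]]'
python3 -m handwheel '[[0,0,0.1,0,0,0],[0,0,0.1,0,0,0],[0,0,0,0,0,0]]'
cat > st.py <<'E'
from plan import *
p,Rc=cur(); R=tilt(FY); s=bot.observe()
q=(R.T@(p-FIX))*1e3; d=(shaftpose(0)[1].inv()*Rc).as_rotvec(degrees=True)
f=R.T@(np.array(s["force"])-[0,0,-3.9])
print("TCP in shaft mm",np.round(q,1),"lever bottom",round(q[2]+15.6-25,1),"rot",np.round(d,2),"F shaft",np.round(f,1),"M",np.round(s["moment"],2),"w",round(s["grip_width"],4),"t",s["clock"])
E
python3 st.py
```

```text
clock: 11.25
position: [0.5639, 0.266, 0.1337]
tool_rot: [2.723, 0.0, 1.66]
force: [0.4, -0.7, -3.2]
grip_width: 0.0611
clock: 11.62
position: [0.5659, 0.2658, 0.1291]
tool_rot: [2.723, 0.001, 1.659]
force: [-1.1, -2.5, -6.9]
grip_width: 0.0612
TCP in shaft mm [-0.5 -0.5 48.5] lever bottom 39.1 rot [ 0.04 -0.02 -0.05] F shaft [-2.4 -2.4 -2.3] M [-0.48  1.11 -0.21] w 0.0612 t 11.625
```

The underside is already below the taper and key top with only a few newtons, so the bore and keyway have engaged. I'll continue down.

```bash
python3 -m handwheel '[[-0.01,-0.01,0.15,0,0,0],[0,0,0.15,0,0,0],[0,0,0,0,0,0]]'; python3 st.py
python3 -m handwheel '[[0,0,0.2,0,0,0],[0,0,0.2,0,0,0],[0,0,0,0,0,0]]'; python3 st.py
```

```text
clock: 12.0
position: [0.5689, 0.266, 0.122]
tool_rot: [2.723, 0.0, 1.66]
force: [-1.2, -2.9, -6.5]
grip_width: 0.061
TCP in shaft mm [-0.7 -0.6 40.8] lever bottom 31.4 rot [ 0.03  0.   -0.05] F shaft [-2.4 -2.8 -1.8] M [-0.53  1.18 -0.15] w 0.061 t 12.0
clock: 12.38
position: [0.5728, 0.2664, 0.113]
tool_rot: [2.723, 0.0, 1.66]
force: [-1.7, -2.1, -7.4]
grip_width: 0.061
TCP in shaft mm [-0.8 -0.6 31. ] lever bottom 21.6 rot [ 0.04 -0.   -0.06] F shaft [-3.1 -1.9 -2.4] M [-0.66  1.23 -0.2 ] w 0.061 t 12.375
```

```bash
python3 -m handwheel '[[0,0,0.2,0,0,0],[0,0,0.2,0,0,0],[0,0,0,0,0,0]]'; python3 st.py
python3 -m handwheel '[[0,0,0.08,0,0,0],[0,0,0.06,0,0,0],[0,0,0,0,0,0]]'; python3 st.py
```

```text
clock: 12.75
position: [0.5769, 0.2667, 0.104]
tool_rot: [2.723, 0.0, 1.66]
force: [-0.3, -3.3, -6.7]
grip_width: 0.0614
TCP in shaft mm [-0.7 -0.6 21.1] lever bottom 11.7 rot [ 0.03 -0.   -0.05] F shaft [-1.6 -3.2 -2.3] M [-0.69  1.35 -0.27] w 0.0614 t 12.75
clock: 13.12
position: [0.5781, 0.2668, 0.1015]
tool_rot: [2.723, 0.0, 1.659]
force: [-11.0, -6.8, 6.0]
grip_width: 0.0613
TCP in shaft mm [-0.6 -0.6 18.4] lever bottom 9.0 rot [ 0.    0.   -0.05] F shaft [-6.5 -5.8 13.8] M [-1.29  1.99 -0.54] w 0.0613 t 13.125
```

```bash
python3 -m handwheel '[[0,0,0.04,0,0,0],[0,0,0,0,0,0]]'; python3 st.py; python3 look.py .0174 home
```

```text
clock: 13.38
position: [0.5781, 0.2668, 0.1015]
tool_rot: [2.722, 0.0, 1.659]
force: [-27.4, -11.3, 29.7]
grip_width: 0.0612
TCP in shaft mm [-0.6 -0.6 18.3] lever bottom 8.9 rot [-0.03  0.   -0.05] F shaft [-12.2  -8.9  42.2] M [-2.02  3.41 -0.77] w 0.0612 t 13.375
now [0.5781 0.2668 0.1015] dist mm [ 0.9  0.6 -0.6] rot deg [ 0.03 -0.    0.05] F [-27.4 -11.3  29.7] w 0.0612 t 13.38
[0.0228,0.0243,0.0352,0.0001,-0,0.0001]
```

View pics/home_0.png

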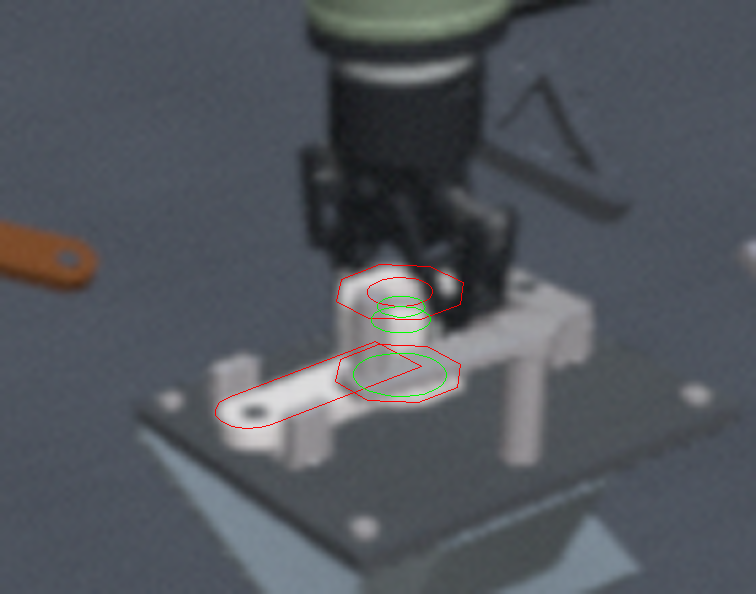

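The force rose from 14 to 42 N with no travel, so the lever is at its hard stop. The picture shows the arm between the prongs at about (255,415) in the crop. I'll relax, open and back off.

```bash
python3 -m handwheel '[[0,0,-0.05,0,0,0],[0,0,0,0,0,0]]'; python3 st.py
python3 -m handwheel '[[0,0,0,0,0,0],[0,0,0,0,0,0],[0,0,0,0,0,0],[0,0,0,0,0,0],[0,0,0,0,0,0]]' -1; python3 st.py
python3 -m handwheel '[[0,0,-0.3,0,0,0],[0,0,-0.8,0,0,0],[0,0,-1,0,0,0],[0,0,-1,0,0,0],[0,0,-1,0,0,0],[0,0,-1,0,0,0],[0,0,-0.6,0,0,0],[0,0,0,0,0,0]]'; python3 st.py; python3 look.py .15 rel
```

```text
clock: 13.72
position: [0.578, 0.2667, 0.1015]
tool_rot: [2.723, 0.0, 1.659]
force: [-6.6, -4.8, -0.6]
grip_width: 0.0611
TCP in shaft mm [-0.7 -0.6 18.4] lever bottom 9.0 rot [ 0.01  0.   -0.04] F shaft [-5.1 -4.2  5.9] M [-1.    1.74 -0.41] w 0.0611 t 13.725
clock: 14.35
position: [0.5783, 0.267, 0.1013]
tool_rot: [2.723, -0.0, 1.66]
force: [-0.3, 0.6, 0.6]
grip_width: 0.0854
TCP in shaft mm [-0.5 -0.4 18. ] lever bottom 8.6 rot [ 0.    0.02 -0.05] F shaft [1.6 0.6 4.2] M [-0.02  0.43  0.03] w 0.0854 t 14.35
clock: 15.35
position: [0.5207, 0.262, 0.2324]
tool_rot: [2.721, -0.001, 1.66]
force: [0.5, 1.0, 0.3]
grip_width: 0.0856
TCP in shaft mm [ 1.000e-01 -4.000e-01  1.613e+02] lever bottom 151.9 rot [-0.08  0.06 -0.03] F shaft [2.2 0.9 3.6] M [0.04 0.43 0.03] w 0.0856 t 15.35
now [0.5207 0.262  0.2324] dist mm [  4.5   0.8 -10.4] rot deg [ 0.08 -0.06  0.03] F [0.5 1.  0.3] w 0.0856 t 15.35
[0.0144,-0.0035,0.453,0.0002,-0.0002,0.0001]
```

View pics/rel_0.png

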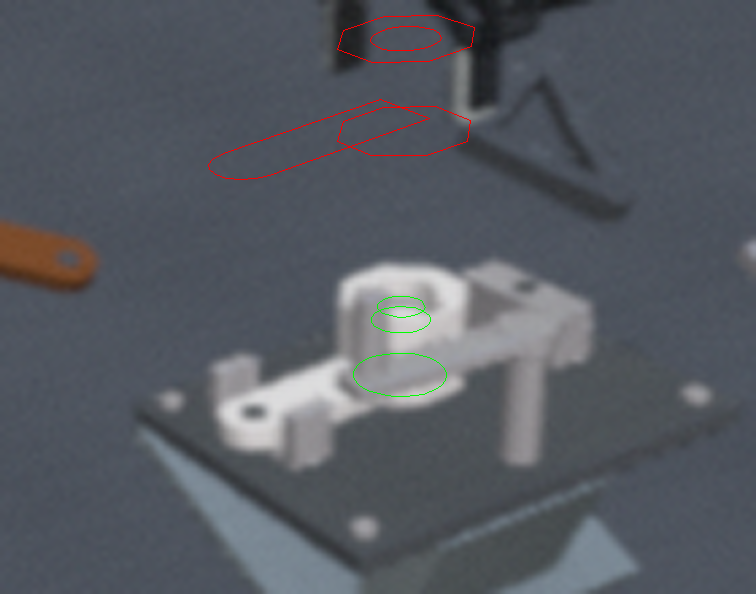

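View pics/rel_1.png

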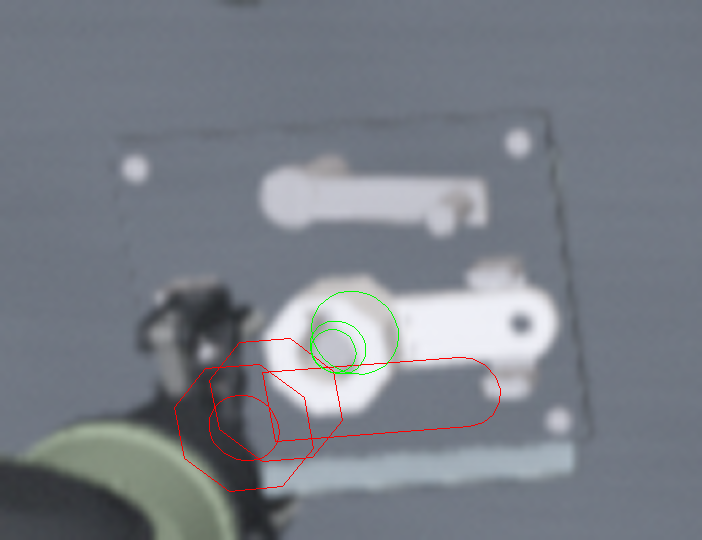

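The lever is home with the boss around the shaft, and its arm lies between the prongs at about (500,325) in the top crop. Next is the keeper pin.

```bash
python3 - <<'E'
from plan import *
a=np.radians(85)+.209
P,R=shaftpose(.145,.09+.088*np.cos(a),-.088*np.sin(a),a-np.pi/2)
rows(P,R,6)
E
```

```text
now [0.5206 0.2616 0.2309] dist mm [ 86.5 -79.3  18.8] rot deg [-0.03  0.    7.02] F [-0.1 -0.1  1. ] w 0.0853 t 15.45
[-0.578,0.5326,0.0999,-0,0,0.0033]
[-0.567,0.5443,0.1,-0,0,0.0033]
[-0.5557,0.5558,0.1,-0,0,0.0033]
[-0.5443,0.567,0.1001,-0,0,0.0033]
[-0.5326,0.578,0.1001,-0,0,0.0033]
[-0.5207,0.5887,0.1001,-0,0,0.0033]
```

```bash
python3 -m handwheel '[[-0.58,0.53,0.1,0,0,0.0033],[-0.57,0.54,0.1,0,0,0.0033],[-0.56,0.56,0.1,0,0,0.0033],[-0.54,0.57,0.1,0,0,0.0033],[-0.53,0.58,0.1,0,0,0.0033],[-0.52,0.59,0.1,0,0,0.0033],[0,0,0,0,0,0],[0,0,0,0,0,0]]' 0.3
cat > look2.py <<'E'
import sys
from plan import *
n=sys.argv[1]
p,Rc=cur()
for i,c in enumerate(("scene","top")):
    f=bot.grab_frame(c); pickle.dump(f,open(f"{n}_{i}.pkl","wb"))
    x0,y0,w,h=[(390,120,140,110),(110,110,130,100)][i]
    im=cv2.resize(f["pixels"][y0:y0+h,x0:x0+w],None,fx=5.4,fy=5.4,interpolation=cv2.INTER_CUBIC)
    q=(proj(f,[p,p+Rc.apply([0,0,.04])])-[x0,y0]+.5)*5.4-.5
    cv2.line(im,*[tuple(int(v) for v in k) for k in q],(0,0,255),1)
    cv2.imwrite(f"pics/{n}_{i}.png",im)
E
python3 st.py; python3 look2.py pin
```

```text
clock: 16.45
position: [0.6066, 0.1828, 0.2493]
tool_rot: [2.727, -0.05, 1.546]
force: [0.5, 0.7, -0.2]
grip_width: 0.0296
TCP in shaft mm [ 78.7 -86.8 144.8] lever bottom 135.4 rot [0.08 0.02 7.04] F shaft [2.  0.7 3.2] M [ 0.03  0.43 -0.04] w 0.0296 t 16.45
```

View pics/pin_0.png

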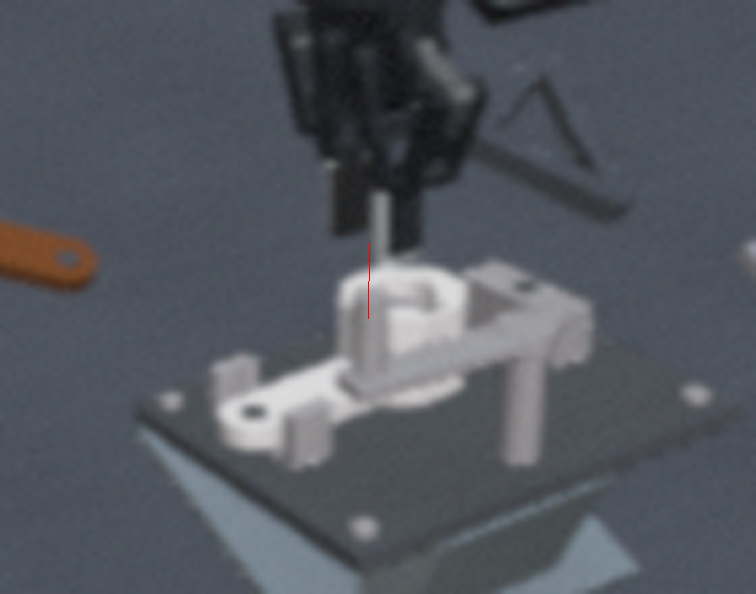

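View pics/pin_1.png

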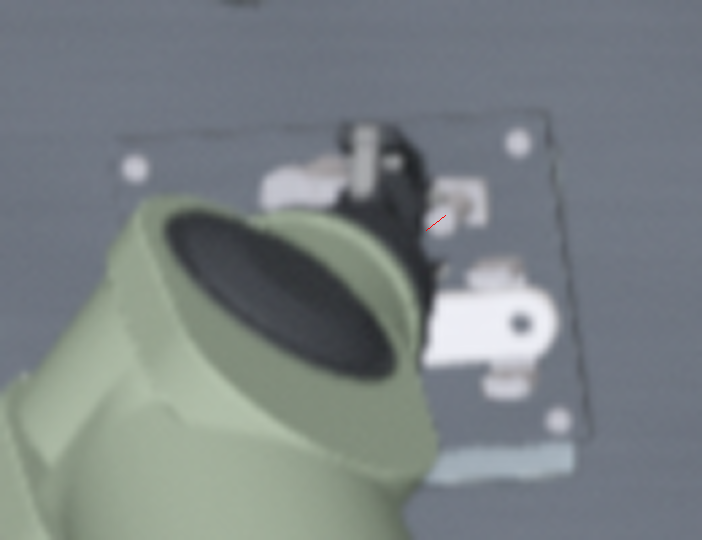

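The red tool line ends on the pin in both views, and the 30 mm jaw gap straddles it. I'll descend.

```bash
python3 -m handwheel '[[0,0.02,0.3,0,0,0],[0,0,0.4,0,0,0],[0,0,0.5,0,0,0],[0,0,0.5,0,0,0],[0,0,0.4,0,0,0],[0,0,0.3,0,0,0],[0,0,0,0,0,0]]'; python3 st.py
python3 -m handwheel '[[0,0,0,0,0,0],[0,0,0,0,0,0],[0,0,0,0,0,0]]' 0.5 20; python3 st.py; python3 look2.py pin2
```

```text
clock: 17.42
position: [0.6318, 0.1845, 0.195]
tool_rot: [2.726, -0.05, 1.546]
force: [-0.4, -0.3, -0.4]
grip_width: 0.0299
TCP in shaft mm [ 79.7 -87.3  84.9] lever bottom 75.5 rot [0.05 0.01 7.07] F shaft [ 1.1 -0.2  3.4] M [-0.06  0.42 -0.05] w 0.0299 t 17.425
clock: 17.8
position: [0.6318, 0.1845, 0.1959]
tool_rot: [2.725, -0.051, 1.546]
force: [0.0, -0.7, -0.4]
grip_width: 0.0211
TCP in shaft mm [ 80.1 -87.3  85.7] lever bottom 76.3 rot [-0.01  0.03  7.08] F shaft [ 1.4 -0.7  3.2] M [-0.09  0.47  0.06] w 0.0211 t 17.8
```

View pics/pin2_0.png

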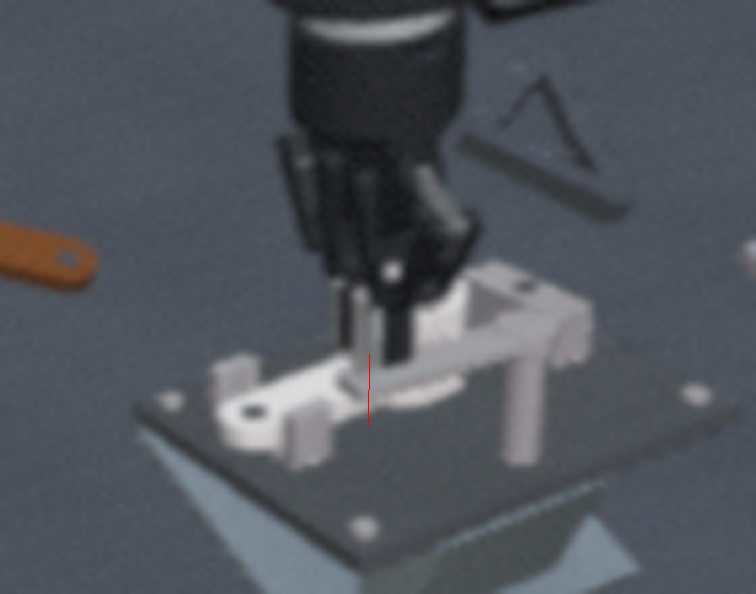

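The pin is between the fingers at (365,330) in the crop. I'll swing it along the arc.

```bash
python3 -m handwheel '[[0.026,-0.429,0,0,0,0.0194],[0.026,-0.429,0,0,0,0.0194],[0.026,-0.429,0,0,0,0.0194],[0.026,-0.429,0,0,0,0.0194],[0,0,0,0,0,0]]'; cat > arc.py <<'E'
from plan import *
p,Rc=cur(); R=tilt(FY); q=(R.T@(p-FIX)); v=q[:2]-[.09,0]
print("radius",np.hypot(*v)*1e3,"bar angle cw deg",np.degrees(np.arctan2(-v[1],v[0]))%360,"keeper",np.arctan2(-v[1],v[0])%(2*np.pi)-np.radians(85))
E
python3 st.py; python3 arc.py
```

```text
clock: 18.52
position: [0.5939, 0.1971, 0.1794]
tool_rot: [2.792, -0.235, 1.091]
force: [0.6, 0.7, 0.8]
grip_width: 0.0213
TCP in shaft mm [ 39.9 -71.4  85.6] lever bottom 76.2 rot [3.000e-02 3.000e-02 3.491e+01] F shaft [2.5 0.6 4. ] M [-0.03  0.45  0.04] w 0.0213 t 18.525
radius 87.23703357332036 bar angle cw deg 125.06731168643108 keeper 0.6993065113510242
```

```bash
python3 -m handwheel '[[0.026,-0.429,0,0,0,0.0194],[0.026,-0.429,0,0,0,0.0194],[0.026,-0.429,0,0,0,0.0194],[0.026,-0.429,0,0,0,0.0194],[0.026,-0.429,0,0,0,0.0194],[0.026,-0.429,0,0,0,0.0194],[0,0,0,0,0,0]]'; python3 st.py; python3 arc.py; python3 look2.py sw
```

```text
clock: 19.4
position: [0.5575, 0.2465, 0.1651]
tool_rot: [3.04, -0.407, 0.342]
force: [-0.2, -0.8, -0.1]
grip_width: 0.0215
TCP in shaft mm [  4.9 -19.   85.4] lever bottom 76.0 rot [4.000e-02 3.000e-02 7.666e+01] F shaft [ 1.4 -0.8  3.6] M [-0.04  0.42 -0.01] w 0.0215 t 19.4
radius 87.1676702689138 bar angle cw deg 167.42843432842332 keeper 1.4386475762949078
```

View pics/sw_0.png

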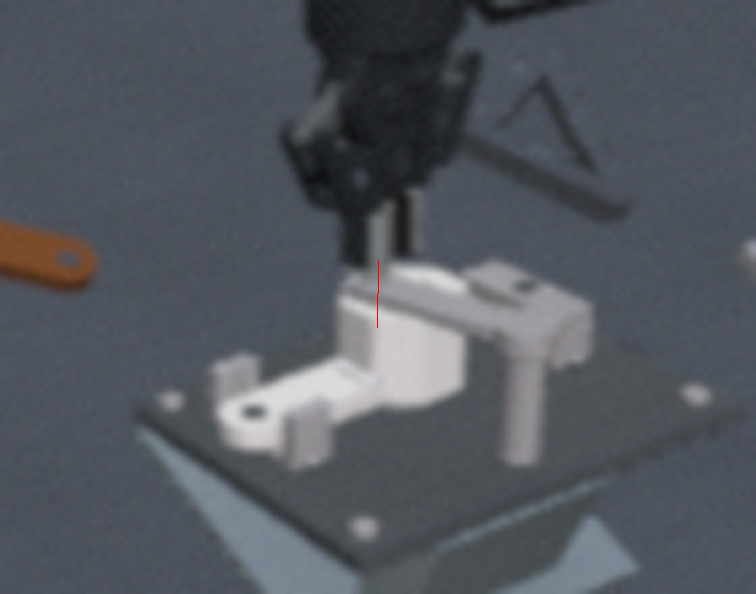

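The keeper follows and now lies over the boss, with the pin at (380,235) in the crop. I'll continue in small steps to the stop.

```bash
python3 -m handwheel '[[0.026,-0.429,0,0,0,0.0194],[0.02,-0.3,0,0,0,0.0136],[0,0,0,0,0,0]]'; python3 st.py; python3 arc.py
python3 -m handwheel '[[0,-0.1,0,0,0,0],[0,0,0,0,0,0]]'; python3 st.py; python3 arc.py
python3 -m handwheel '[[0,-0.1,0,0,0,0],[0,0,0,0,0,0]]'; python3 st.py; python3 arc.py
```

```text
clock: 19.88
position: [0.5543, 0.2636, 0.1643]
tool_rot: [3.131, -0.419, 0.115]
force: [-0.0, 0.8, 0.4]
grip_width: 0.0216
TCP in shaft mm [ 3.  -1.7 85.5] lever bottom 76.1 rot [2.000e-02 2.000e-02 8.861e+01] F shaft [1.8 0.8 3.9] M [-0.04  0.44  0.03] w 0.0216 t 19.875
radius 86.98847578271759 bar angle cw deg 178.8975531807846 keeper 1.6388214625711655
clock: 20.12
position: [0.554, 0.2657, 0.1643]
tool_rot: [3.132, -0.419, 0.112]
force: [0.0, -1.5, -0.5]
grip_width: 0.0212
TCP in shaft mm [ 2.9  0.5 85.5] lever bottom 76.1 rot [ 1.000e-02 -0.000e+00  8.872e+01] F shaft [ 1.3 -1.5  3.1] M [-0.35  0.48 -0.14] w 0.0212 t 20.125
radius 87.10205711314532 bar angle cw deg 180.3003253717651 keeper 1.66330445595919
clock: 20.38
position: [0.5535, 0.2685, 0.1642]
tool_rot: [3.132, -0.418, 0.111]
force: [-1.6, -2.1, 0.7]
grip_width: 0.0214
TCP in shaft mm [ 2.6  3.3 85.5] lever bottom 76.1 rot [ 2.000e-02 -1.000e-02  8.877e+01] F shaft [ 0.3 -1.9  4.9] M [-0.58  0.61 -0.26] w 0.0214 t 20.375
radius 87.42738735288889 bar angle cw deg 182.16476184220951 keeper 1.695845011062707
```

```bash
python3 -m handwheel '[[0,-0.06,0,0,0,0],[0,0,0,0,0,0]]'; python3 st.py
python3 -m handwheel '[[0,-0.06,0,0,0,0],[0,0,0,0,0,0]]'; python3 st.py
```

```text
clock: 20.62
position: [0.5534, 0.2687, 0.1641]
tool_rot: [3.131, -0.418, 0.11]
force: [-0.9, -8.8, 2.6]
grip_width: 0.0211
TCP in shaft mm [ 2.6  3.5 85.4] lever bottom 76.0 rot [-4.000e-02 -1.100e-01  8.883e+01] F shaft [ 1.1 -8.6  6.6] M [-1.73  0.34 -0.76] w 0.0211 t 20.625
clock: 20.88
position: [0.5535, 0.2688, 0.1641]
tool_rot: [3.129, -0.418, 0.109]
force: [0.1, -15.0, 6.5]
grip_width: 0.0211
TCP in shaft mm [ 2.6  3.6 85.4] lever bottom 76.0 rot [-0.11 -0.21 88.9 ] F shaft [  3.1 -14.9  10. ] M [-2.95  0.01 -1.28] w 0.0211 t 20.875
```

The force rises with no movement, so the keeper is at its stop. I'll back the pad off, open a little and lift straight off.

```bash
python3 -m handwheel '[[0,0.14,0,0,0,0],[0,0,0,0,0,0]]' ; python3 st.py
python3 -m handwheel '[[0,0,0,0,0,0],[0,0,0,0,0,0]]' 0.3; python3 st.py
python3 -m handwheel '[[0,0,-0.3,0,0,0],[0,0,-0.8,0,0,0],[0,0,-1,0,0,0],[0,0,-1,0,0,0],[0,0,-1,0,0,0],[0,0,-1,0,0,0],[-0.5,0,-0.8,0,0,0],[-0.5,0,0,0,0,0]]'; python3 st.py
```

```text
clock: 21.12
position: [0.5537, 0.2685, 0.1644]
tool_rot: [3.133, -0.419, 0.111]
force: [-0.1, -0.9, -0.8]
grip_width: 0.0213
TCP in shaft mm [ 2.9  3.2 85.6] lever bottom 76.2 rot [3.000e-02 6.000e-02 8.879e+01] F shaft [ 1.1 -0.8  2.9] M [-0.05  0.4   0.02] w 0.0213 t 21.125
clock: 21.38
position: [0.5535, 0.2685, 0.1642]
tool_rot: [3.133, -0.419, 0.111]
force: [-0.0, -0.4, -0.5]
grip_width: 0.0299
TCP in shaft mm [ 2.7  3.3 85.5] lever bottom 76.1 rot [4.000e-02 3.000e-02 8.877e+01] F shaft [ 1.4 -0.4  3.2] M [-0.04  0.45  0.01] w 0.0299 t 21.375
clock: 22.38
position: [0.4707, 0.2606, 0.29]
tool_rot: [3.135, -0.42, 0.11]
force: [0.0, -0.3, -0.1]
grip_width: 0.0301
TCP in shaft mm [-22.1   2.6 234.3] lever bottom 224.9 rot [5.000e-02 1.800e-01 8.883e+01] F shaft [ 1.6 -0.3  3.5] M [-0.02  0.41  0.  ] w 0.0301 t 22.375
```

```bash
python3 -m handwheel '[[0,0.9,0,0,0,0],[0,0.9,0,0,0,0],[0,0.9,0,0,0,0],[0,0.9,0,0,0,0],[0,0.9,0,0,0,0],[0,0.9,0,0,0,0],[0,0.9,0,0,0,0],[0,0.9,0,0,0,0]]'
python3 look2.py fin; python3 - <<'E'
import pickle,cv2
cv2.imwrite("pics/finscene.png",pickle.load(open("fin_0.pkl","rb"))["pixels"]);cv2.imwrite("pics/fintop.png",pickle.load(open("fin_1.pkl","rb"))["pixels"])
E
```

```text
clock: 23.38
position: [0.4901, 0.0805, 0.2897]
tool_rot: [3.132, -0.418, 0.111]
force: [0.4, 0.5, 0.2]
grip_width: 0.03
```

View pics/fin_1.png

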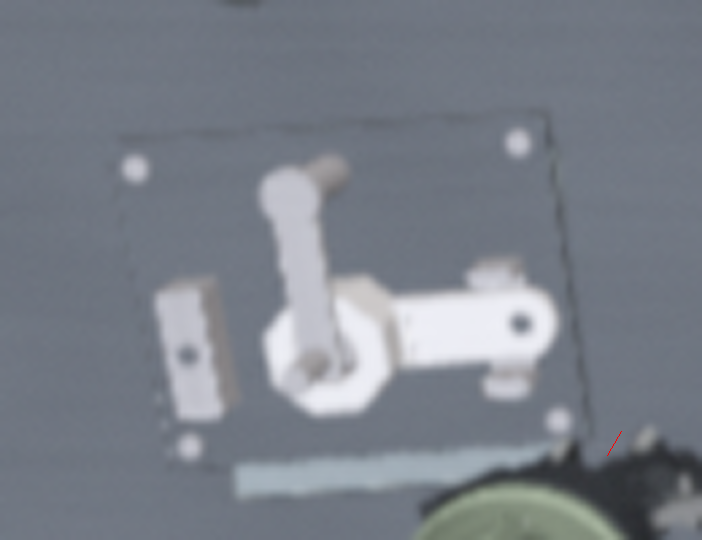

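View pics/finscene.png

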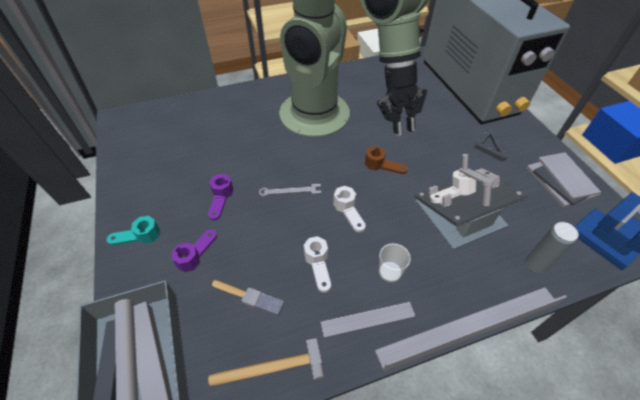

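View pics/fin_0.png

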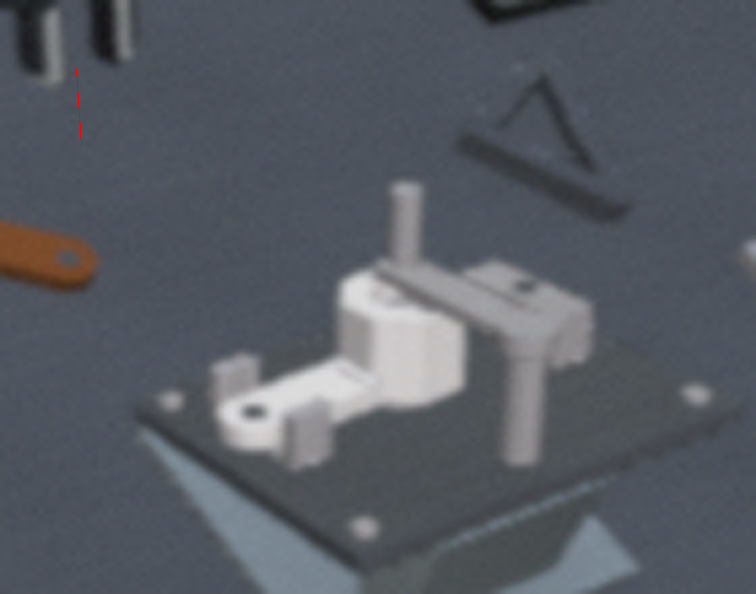

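The keeper bar points down-slope over the boss, with the pin at (405,187) in the scene crop. The lever arm is in the fork, and the other levers, cup, brush and wrench look unmoved. I'll check the keeper angle by projection.

```bash
python3 - <<'E'
from plan import *
f=pickle.load(open("fin_0.pkl","rb"))
for k in(1.55,1.6,1.66,1.7):
    a=np.radians(85)+k
    print(k,(proj(f,tilt(FY)@np.array([.09+.088*np.cos(a),-.088*np.sin(a),.12])+FIX)-[390,120]+.5)*5.4-.5)
for n in("s1","fin_0"),("t1","fin_1"):
    A,B=[pickle.load(open(m+".pkl","rb"))["pixels"].astype(int) for m in n]
    boxes=dict(levA=(325,180,372,235),levC=(300,232,335,295),cup=(370,240,415,285),brush=(205,275,290,315),wrench=(255,180,325,198)) if n[0]=="s1" else dict(levA=(268,178,296,230),levC=(315,135,345,185),cup=(255,115,290,150),brush=(365,130,422,178),wrench=(295,235,360,265))
    print({b:round(float(np.abs(A-B)[y0:y1,x0:x1].mean()),2) for b,(x0,y0,x1,y1) in boxes.items()})
E
```

```text
1.55 [[391.45548511 193.81027848]]
1.6 [[397.86683359 191.11444021]]
1.66 [[405.950521   188.05147983]]
1.7 [[411.56453912 186.1174901 ]]
{'levA': 1.3, 'levC': 1.25, 'cup': 1.27, 'brush': 1.36, 'wrench': 1.32}
{'levA': 3.48, 'levC': 3.42, 'cup': 3.46, 'brush': 3.3, 'wrench': 3.31}
```

```bash
python3 -c "
from workcell import bot
print(bot.job_done(), bot.observe()['clock'])"
```

```text
the job is handed in; nothing more can be done
the job is handed in; nothing more can be done
```

Lever B is home on the shaft with its arm between the fork's prongs. I swung the keeper over the boss to its stop and handed the job in at about 23.5 s of robot time.

- **Choice of lever:** The fork is on the right of the shaft and the key is up-slope, so the keyway has to be on the left of the arm. That is the bare aluminium lever B, and I left the coloured look-alikes alone.
- **Seating:** It slid down with only a few newtons. It then stopped hard with the underside reading about 9 mm above the plate (8 mm nominal), and the force rose to about 44 N in all with no further travel.
- **Keeper:** The bar stopped firmly under a push of about 15 N. In the last picture the pin lies within a pixel of where 1.66 rad would put it.
- **Bystanders:** Before-and-after pictures show no movement of the other two levers, the cup, the brush or the wrench. The gripper was clear of everything at hand-in.
- **Check that disagreed:** The droop measurement of the held lever was unreliable. The scene camera suggested up to 3°, the top camera about zero. I set it aside, and the lever went on smoothly.

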